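Rock the gate of the ball feeder and release the balls

TASK

The rocking gate of the wooden-ball feeder is tipped towards the left tray (left and right as seen from the robot). Press its raised right paddle down with the fingertips until the gate has rocked fully over to the right, and only then push the black post of the stop sideways to the left, so that all three balls roll down over the gate into the right tray. Do not touch or lift the balls, let none go left, and leave the offcut, screwdriver, sanding block and jar where they are.

Things in the scene. Friction and masses are not known exactly. Their poses are not given: they have to be found in the camera images.
- feeder: plywood feeder fixed to the bench. Origin on the bench under the gate's middle; x points away from the robot to the feed channel, y left, z up. Base board x -75..65, y +-210 mm, with a 70 mm wide tail to x 160 mm. The gate's pivot axis lies along x at z 90 mm; its front pivot post (x -26..-34, y +-11 mm) reaches z 106 mm
- right_tray (a point): middle of the floor (z 12 mm) of the fixed open right tray, feeder y -143 mm; inside 118 mm along y, 110 mm along x; walls reach z 48 mm, the outer one z 80 mm
- left_tray (a point): the same point of the equal left tray, feeder y +143 mm
- lip (a point): lower end of the feed channel's floor, at feeder x 24, y 0, z 104 mm, beside the gate's middle. The channel (50 mm wide outside, 39 mm clear inside) rises from it at 0.10 rad away from the robot to x 156 mm; its walls reach at most z 140 mm
- gate (a joint): tilt of the wooden seesaw gate, a trough 180 mm long (along y), 46 mm wide, with 20 mm side walls, on a stiff friction pivot: it stays where it is left (about 1.6 N on a paddle moves it). Negative: left end low; positive: right end low; hard stops at -0.30 and 0.30 rad; starts at -0.30 to -0.18
- right_paddle (a point): middle of the top face of the right paddle, a flat wooden tab 8 mm thick (about 47 mm along feeder x by 42 mm along y) on the robot's side of the gate's right end, at feeder x -50, y about -69 mm. Its height is about 114 mm with the gate fully left and 73 mm fully right
- left_paddle (a point): the same point of the left paddle, feeder y about +69 mm
- stop (a joint): travel of the sliding stop along feeder +y (left): 0 closed, 0.050 m fully open (hard stop); starts at 0 to 0.006. The way for the balls is quite clear from 0.042 m on. It slides with 1.5 N friction and stays where it is left. Aluminium plate 44 mm wide, 6 mm thick, reaching z 140 mm, across the channel at feeder x 46 mm
- post_top (a point): middle of the top of the stop's upright black round post, 16 mm diameter, standing from z 140 mm to z 194 mm on the middle of the plate (feeder x 46 mm, y = stop travel). The balls beside it reach up to z 150 mm at most, so push the post above that height
- ball1: plain turned wooden ball, 32 mm diameter, 13 g, smooth (friction about 0.3), the first (nearest the stop) of the three waiting in the feed channel behind the stop; origin at its centre
- ball2: plain turned wooden ball, 32 mm diameter, 13 g, smooth (friction about 0.3), the second of the three waiting in the feed channel behind the stop; origin at its centre
- ball3: plain turned wooden ball, 32 mm diameter, 13 g, smooth (friction about 0.3), the last of the three waiting in the feed channel behind the stop; origin at its centre
- offcut: loose bystander: pale wood offcut 75 x 45 x 28 mm, lying on the bench on the robot's side of the feeder; origin under its middle
- driver: loose bystander: screwdriver 190 mm long, lying on the bench on the robot's side of the feeder; origin under its middle
- sander: loose bystander: blue sanding block 110 x 65 x 32 mm, behind the feeder's trays; origin under its middle
- jar: loose bystander: closed jar 60 mm diameter, 65 mm high, behind the feeder's trays; origin under its middle
Not all that is in view belongs to the job. Leave any grey, orange or yellow look-alike of the ball2 alone.

How it is judged:
By the outcome, as a careful person would: the job done as asked, in the order asked, and still so for the second after the job is handed in, with the robot touching nothing.
It also fails if it takes over 48 s, if anything falls off the work surface, if the arm or the gripper's body presses on something with over 40 N, if the wrist force passes 120 N, or if a joint passes its speed limit or range.

ROBOT

A 7-joint arm with a two-finger parallel gripper is mounted at the origin on the work surface. World frame = base frame: x ahead of the robot, y to its left, z up, the work surface at z = 0. Lengths are in m, angles in rad, forces in N, time in s.
With the tool pointing down it reaches from about 0.425 to 0.925 m from the base axis. Payload 6.8 kg.
Tool frame: the origin (TCP) lies midway between the tips of the shut fingers; the grasp point (between the pads) lies r.grip_point_offset behind it (r.grip_point_offset is the distance from the TCP to the grasp point, in m); z points along the fingers, y is the direction in which the jaws open and shut (so a half turn about z gives the same grasp; the last joint's range is limited). The gripper opens to 85 mm and grips with 20 to 120 N. Pads are 22 mm wide; open, the fingers measure 114 mm over their backs; the gripper's body (76 mm by 85 mm) begins 54 mm behind the grasp point. The pads swing forward as they close: fully open they stand 13 mm farther back than shut.
Start: joints at [1.092, 0.477, 0.022, 1.555, -0.011, 1.109, -0.083], TCP at [0.245, -0.629, 0.231] pointing down, gripper open.
Joint ranges: [-2.96, 2.96], [-0.34, 2.1], [-1.41, 1.46], [0.24, 2.44], [-1.37, 4.51], [0.17, 1.92], [-2.96, 2.96]. Speed limits (rad/s): [2.39, 2.39, 3.14, 3.14, 3.14, 3.14, 3.14].

INTERFACE

Orientations are given as a rotation vector (axis times angle).
In Python, from bench import r gives the robot as it stands. The module is installed in compiled form; this text tells all that it offers.
- The arm moves only by the tool play_rows, never from a script. Its argument "deltas" is a list of rows, each a list of 3 entries, a list of its own where there are three numbers: the finger opening in mm, from 0 to 85.4, then the shift along the tool's x, y, z in mm, then the turn, a rotation vector about the tool's x, y, z in rad. A call has 1 to 8 rows; each row is the pose to reach, as a shift and turn from the pose measured when the call began, along the tool's axes at that moment; what a row does not reach only later rows make up. A row lasts 1/8 s, in which the tool goes at most 62.5 mm and 10.7 degrees, less where a joint would pass 70% of its speed; a pose out of reach is approached as far as the arm can. A call with a gripper value outside its range is refused whole. The fingers move at their own pace and stop on an object; "squeeze" is the grip in N (left out, the last holds). Time passes only in rows, so rows that repeat a pose let the fingers close. It gives the time, the measured TCP pose, the force and the opening at its end, in the units of the state.
- r.get_obs(): the state, without advancing time (a new reading comes with each control period).
- r.grab_frame(name): name is "side" or "top"; returns (picture, depth): 400x640x3 uint8, red, green, blue; 400x640 float32, m along the optical axis (not along the pixel's ray), 0 where there is no reading.
- r.camera_model(name): a dict with "mtx" (3x3 intrinsics, pixels), "rvec" (rotation vector, rad) and "tvec" (3), from world to camera coordinates, as OpenCV has them. Camera axes: x right, y down, z forward; pixel columns grow to the right and rows downward; lengths in m; the calibration is good to about 2 mm. A picture is of the moment at which its call begins. camera_model takes no time and is no camera call.
- r.hand_in(): hands the job in, once; it reports no verdict.
The state is a dict: "clock": time; "joints": joint angles; "qvel": joint speeds; "tau": joint torques, N m; "tcp_pos": TCP position; "orientation": TCP orientation; "contact_force": force on the tool from outside, world axes, zero at the start; "moment": the same for the moment, N m; "grip_width": finger opening in m.
Only numpy, scipy, OpenCV 4.12 (cv2) and the standard library are available. Lean on these libraries where they do the work, as an engineer would, in place of code of your own. Each camera call takes 0.05 s, during which the arm holds its last target. There are 200 camera calls.

## Working session

There is one attempt and no reset: what is moved stays moved. The work goes in short steps, Python scripts to look and compute and a tool call to move; the robot and the scene stay as the last step left them, time stands still between calls to the robot, and variables do not carry over. Pictures are saved under pics/ and viewed, about 8 in all and at most 12, crops included, and the job is handed in when it is done.

Besides the shell and the picture viewer there is one more tool, called after "Call:" as name(argument=value, ...), one argument or row to a line, values as JSON. play_rows: Moves the arm, as the interface text tells. Its arguments: {"type":"object","properties":{"deltas":{"type":"array"},"squeeze":{"type":"number"}},"required":["deltas"]}

```bash
mkdir -p pics; cat > h.py <<'E'
import numpy as np,cv2
from bench import r
def cam(n):
    m=r.camera_model(n);K=np.array(m["mtx"]);R=cv2.Rodrigues(np.array(m["rvec"],float))[0];t=np.array(m["tvec"],float).reshape(3)
    return K,R,t
def pts(n,D):
    K,R,t=cam(n);v,u=np.mgrid[:D.shape[0],:D.shape[1]]
    c=np.stack([(u-K[0,2])/K[0,0]*D,(v-K[1,2])/K[1,1]*D,D],-1)
    return (c-t)@R
def ray(n,u,v,z):
    K,R,t=cam(n);o=-R.T@t;d=R.T@np.linalg.inv(K)@[u,v,1]
    return o+d*(z-o[2])/d[2]
def proj(n,p):
    K,R,t=cam(n);c=R@np.array(p)+t;q=K@c;return q[:2]/q[2]
def save(n,f):
    I,D=r.grab_frame(n);cv2.imwrite(f"pics/{f}.png",I[...,::-1]);np.savez(f"pics/{f}.npz",I=I,D=D);return I,D
E
python3 - <<'E'
from h import *
for n in("top","side"):
    save(n,n+"0");K,R,t=cam(n);print(n,-R.T@t,R[2],K[0,0])
o=r.get_obs();print(o["tcp_pos"],o["orientation"],o["grip_width"],o["clock"],r.grip_point_offset)
E
```

```text
top [0.47626723 0.00357833 0.83396476] [ 0.17317939  0.02706209 -0.98451843] 361.60212858978144
side [ 0.54397729 -0.56751094  0.79896948] [ 0.06133441  0.65604507 -0.75222534] 437.6328710762588
[ 0.24437053 -0.62865522  0.23043526] [-3.08620335e+00 -5.78816742e-01  7.17032776e-04] 0.0855857492912104 0.1 0.0187
```

View pics/top0.png

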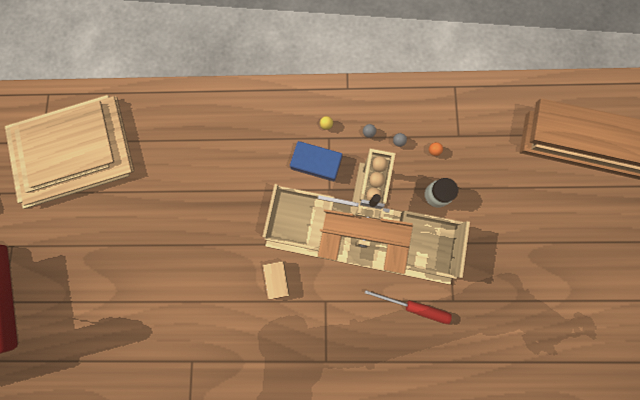

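View pics/side0.png

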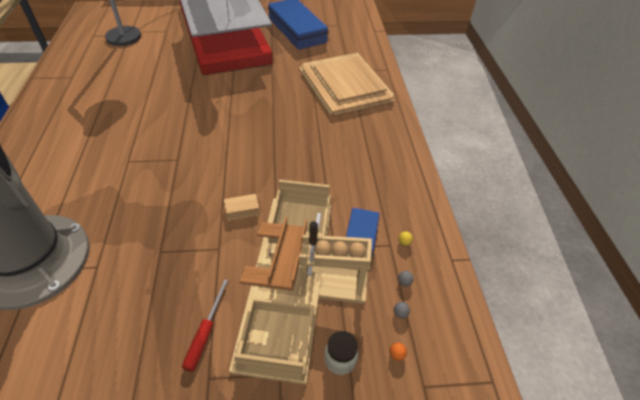

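Top view: the feeder centre is near (365,235), rotated slightly. The right paddle is near (397,258), the left near (330,245), the black post near (375,200), and the balls lie at (372,193), (375,180) and (379,163). Look-alikes to avoid: yellow (326,123), grey (369,131) and (400,139), orange (436,149).

```bash
python3 - <<'E'
from h import *
T=np.load("pics/top0.npz");S=np.load("pics/side0.npz")
for n,d in(("top",T),("side",S)):
    I,D=d["I"],d["D"];P=pts(n,D);hsv=cv2.cvtColor(I,cv2.COLOR_RGB2HSV)
    near=(P[...,0]>.3)&(P[...,0]<.85)&(abs(P[...,1]+.08)<.35)&(D>0)
    blk=near&(hsv[...,2]<60)&(P[...,2]>.14)&(P[...,2]<.22)
    v,u=np.nonzero(blk);print(n,"post",len(u),u.mean(),v.mean(),np.median(P[blk],0),P[blk][:,2].max())
    top=blk&(P[...,2]>.186);print(" posttop",top.sum(),P[top].mean(0))
    # reddish gate wood
    print("bench z",np.median(P[near][:,2]))
    g=near&(P[...,2]>.055)&(P[...,2]<.15)&(hsv[...,0]<14)&(hsv[...,1]>105)
    m=g.astype(np.uint8)
    k,l,st,c=cv2.connectedComponentsWithStats(m)
    for i in range(1,k):
        if st[i,4]>60:print(" gate comp",st[i],c[i],P[l==i].mean(0))
    hi=near&(P[...,2]>.03);print(cv2.minAreaRect(np.float32(P[near&(P[...,2]>.065)&(P[...,2]<.085)][:,:2])) )
I=T["I"];D=T["D"];P=pts("top",D)
a=cv2.resize(I[140:290,250:480],None,fx=3.4,fy=3.4,interpolation=cv2.INTER_CUBIC)
cv2.imwrite("pics/c1.png",a[...,::-1])
for uv in[(397,258),(397,268),(403,250),(330,245),(326,255),(333,240),(411,232),(322,220)]:print(uv,P[uv[1],uv[0]])
I=S["I"];a=cv2.resize(I[170:390,220:390],None,fx=2.7,fy=2.7,interpolation=cv2.INTER_CUBIC)
cv2.imwrite("pics/c2.png",a[...,::-1])
E
```

```text
top post 27 373.037037037037 200.8148148148148 [ 0.59277602 -0.08464796  0.17390445] 0.1947535590972982
 posttop 11 [ 0.59544738 -0.08638198  0.19215799]
bench z 0.00041733817617988167
 gate comp [ 319  210   93   63 2384] [367.06417785 236.50503356] [ 0.53264807 -0.07980316  0.09683925]
((0.5856153964996338, -0.08818306028842926), (0.41726812720298767, 0.22456011176109314), 78.32904052734375)
side post 109 313.0 234.0183486238532 [ 0.59363685 -0.0958333   0.1751507 ] 0.19780709218194167
 posttop 33 [ 0.59359356 -0.09499564  0.19258159]
bench z 0.0018109931782963843
 gate comp [ 239  222   67   68 2147] [277.42431299 257.31625524] [ 0.52808033 -0.08922727  0.10034945]
((0.5870083570480347, -0.0861988216638565), (0.4233335554599762, 0.2195548713207245), 81.89167022705078)
(397, 258) [ 0.488587   -0.136755    0.11133059]
(397, 268) [ 0.46929618 -0.13572992  0.11219274]
(403, 250) [ 0.50404275 -0.14899355  0.1122761 ]
(330, 245) [ 0.51673371 -0.00610953  0.07664926]
(326, 255) [0.4962206  0.00242878 0.07587483]
(333, 240) [ 0.52700561 -0.01247568  0.077363  ]
(411, 232) [ 0.53926432 -0.16627893  0.11289673]
(322, 220) [0.57726144 0.01063209 0.0110914 ]
```

View pics/c1.png

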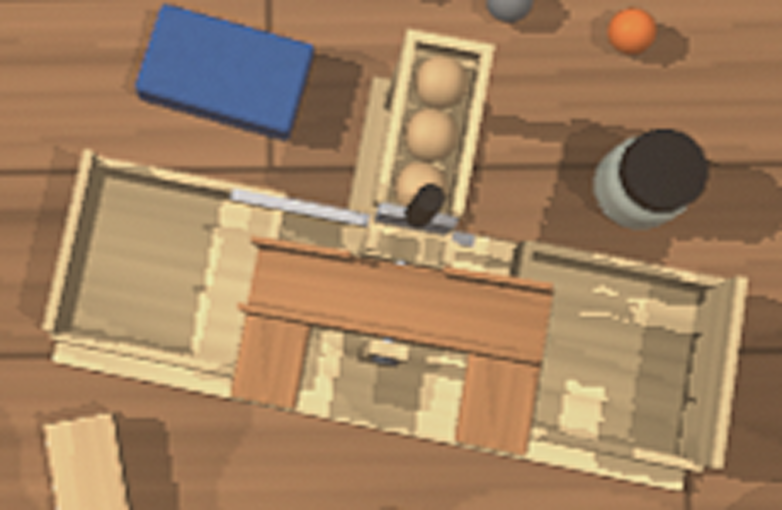

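View pics/c2.png

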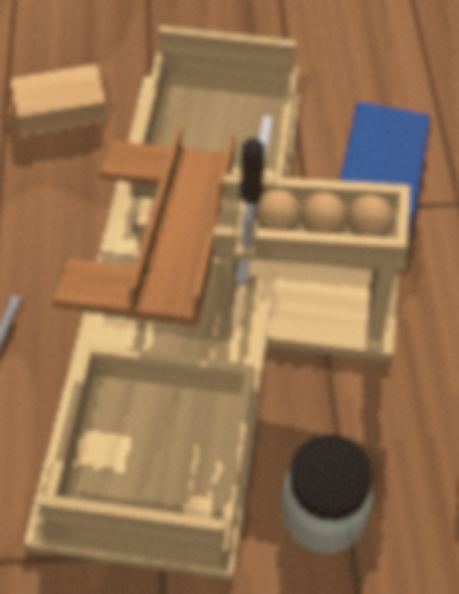

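The crops confirm the choice: right paddle centre at about (396,258) in the top view, standing raised at z 0.112. The post is clear of the look-alikes. From the paddles I get feeder yaw of about -0.19 and origin of about (0.550,-0.080). The predicted post (0.595,-0.089) matches the measured one.

```bash
cat >> h.py <<'E'
from scipy.spatial.transform import Rotation as Ro
YAW=-.19;O=np.array([.550,-.0805,0]);F=Ro.from_euler("z",YAW)
def goto(*ps):
    """print tool-frame shift (mm) and turn for feeder-frame points (mm), tool x along feeder x, pointing down"""
    o=r.get_obs();R0=Ro.from_rotvec(o["orientation"]);Rt=F*Ro.from_euler("x",np.pi)
    print("t",o["clock"],"feeder tcp",(F.inv().apply(np.array(o["tcp_pos"])-O)*1e3).round(1),"f",np.round(o["contact_force"],1),"grip",o["grip_width"])
    for p in ps:
        w=O+F.apply(np.array(p)/1e3)
        print(p,w.round(3),(R0.inv().apply(w-o["tcp_pos"])*1e3).round(1),(R0.inv()*Rt).as_rotvec().round(3))
E
python3 -c "
from h import *
goto((-53,-70,170))"
```

```text
t 0.1 feeder tcp [-196.6 -596.   230.4] f [ 0.8  0.2 -0.4] grip 0.0855857492912104
(-53, -70, 170) [ 0.485 -0.139  0.17 ] [ 401.4 -369.    61. ] [-0.002  0.001  0.561]
```

Call:
play_rows(
  deltas=[
    [0,[30,-28,0],[0,0,0.1]],
    [0,[75,-70,0],[0,0,0.2]],
    [0,[120,-112,0],[0,0,0.3]],
    [0,[165,-154,0],[0,0,0.4]],
    [0,[210,-196,0],[0,0,0.5]],
    [0,[255,-238,0],[0,0,0.561]],
    [0,[300,-280,0],[0,0,0.561]],
    [0,[345,-318,0],[0,0,0.561]],
  ],
  squeeze=20,
)

```text
clock: 1.1
tcp_pos: [0.451, -0.2051, 0.2309]
orientation: [-3.126, 0.298, 0.002]
contact_force: [1.2, -1.3, -0.2]
grip_width: -0.0003
```

```bash
python3 -c "
from h import *
goto((-53,-70,150))"
```

```text
t 1.1 feeder tcp [ -73.6 -141.1  230.9] f [ 1.2 -1.3 -0.2] grip -0.0002824425878336083
(-53, -70, 150) [ 0.485 -0.139  0.15 ] [ 20.7 -71.   80.9] [-0.001  0.001  0.   ]
```

Call:
play_rows(
  deltas=[
    [0,[10,-35,30],[0,0,0]],
    [0,[20,-71,60],[0,0,0]],
    [0,[20,-71,80],[0,0,0]],
    [0,[20,-71,80],[0,0,0]],
  ],
)

```text
clock: 1.6
tcp_pos: [0.4826, -0.1385, 0.1494]
orientation: [-3.126, 0.296, 0.008]
contact_force: [0.2, -0.8, 1.0]
grip_width: -0.0
```

```bash
python3 - <<'E'
from h import *
goto((-53,-70,115),(-53,-70,75))
I,D=save("side","s1")
a=cv2.resize(I[170:390,180:390],None,fx=2.7,fy=2.7,interpolation=cv2.INTER_CUBIC)
cv2.imwrite("pics/c3.png",a[...,::-1])
print(proj("side",O+F.apply([-.05,-.069,.112])))
E
```

```text
t 1.6 feeder tcp [-55.2 -69.7 149.4] f [ 0.2 -0.8  1. ] grip -3.599155450075056e-05
(-53, -70, 115) [ 0.485 -0.139  0.115] [ 2.4  0.3 34.4] [-0.001  0.005  0.001]
(-53, -70, 75) [ 0.485 -0.139  0.075] [ 2.6  0.4 74.4] [-0.001  0.005  0.001]
[255.86495346 276.30920036]
```

View pics/c3.png

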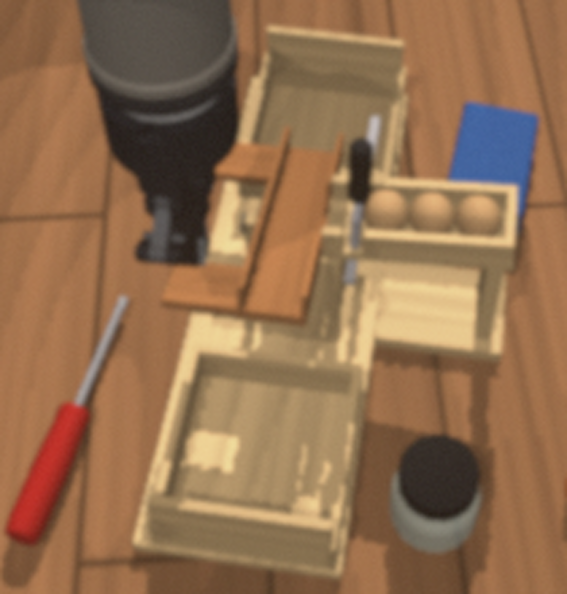

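The shut tip, near crop (175,250), is just above the right paddle at crop (205,287), which is where the model predicts it. Now pressing.

Call:
play_rows(
  deltas=[
    [0,[4,0,15],[0,0,0]],
    [0,[4,0,30],[0,0,0]],
    [0,[4,0,40],[0,0,0]],
    [0,[4,0,48],[0,0,0]],
    [0,[4,0,56],[0,0,0]],
  ],
)

```text
clock: 2.28
tcp_pos: [0.4872, -0.1402, 0.0942]
orientation: [-3.126, 0.299, 0.004]
contact_force: [-0.3, -0.8, 1.0]
grip_width: 0.0001
```

```bash
python3 -c "
from h import *
goto((-53,-70,75))"
```

```text
t 2.275 feeder tcp [-50.4 -70.5  94.2] f [-0.3 -0.8  1. ] grip 0.0001044612008990329
(-53, -70, 75) [ 0.485 -0.139  0.075] [-2.6 -0.4 19.2] [-0.001  0.003 -0.   ]
```

Call:
play_rows(
  deltas=[
    [0,[-2,0,7],[0,0,0]],
    [0,[-2,0,13],[0,0,0]],
    [0,[-2,0,16],[0,0,0]],
  ],
)

```text
clock: 2.65
tcp_pos: [0.4852, -0.1394, 0.0779]
orientation: [-3.126, 0.298, 0.004]
contact_force: [-0.1, 0.9, 2.1]
grip_width: 0.0003
```

```bash
python3 -c "
from h import *
goto((-53,-70,75))
I,D=save('side','s2')
a=cv2.resize(I[170:390,180:390],None,fx=2.7,fy=2.7,interpolation=cv2.INTER_CUBIC)
cv2.imwrite('pics/c4.png',a[...,::-1])"
```

```text
t 2.65 feeder tcp [-52.5 -70.   77.9] f [-0.1  0.9  2.1] grip 0.000347991753058508
(-53, -70, 75) [ 0.485 -0.139  0.075] [-0.5 -0.   2.9] [-0.001  0.003 -0.   ]
```

View pics/c4.png

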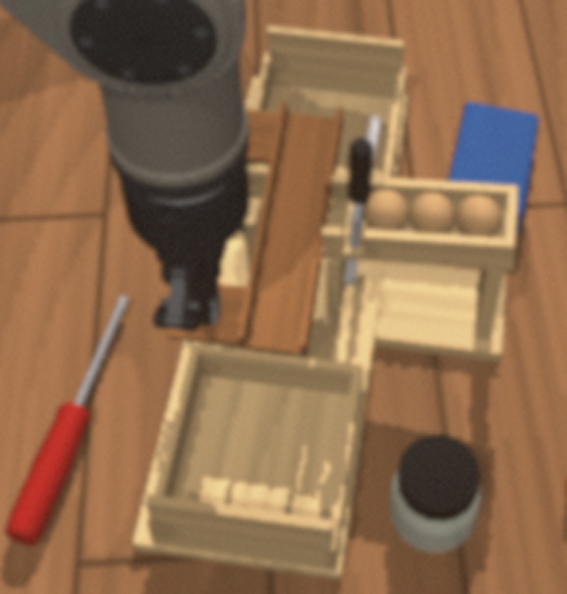

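The gate has rocked most of the way to the right (right end now at crop (270,348)), with the tip on the paddle at (185,320). I'll press on to the hard stop.

Call:
play_rows(
  deltas=[
    [0,[0,0,2],[0,0,0]],
    [0,[0,0,4],[0,0,0]],
    [0,[0,0,4],[0,0,0]],
  ],
)

```text
clock: 3.08
tcp_pos: [0.485, -0.1393, 0.0739]
orientation: [-3.126, 0.298, 0.005]
contact_force: [-1.0, 1.5, 4.7]
grip_width: 0.0002
```

Call:
play_rows(
  deltas=[
    [0,[0,0,1.5],[0,0,0]],
    [0,[0,0,3],[0,0,0]],
    [0,[0,0,3],[0,0,0]],
  ],
)

```text
clock: 3.45
tcp_pos: [0.4852, -0.1392, 0.0731]
orientation: [-3.126, 0.298, 0.005]
contact_force: [-7.8, 2.5, 28.1]
grip_width: -0.0002
```

Hard stop reached (28 N). Retreating, then verifying.

Call:
play_rows(
  deltas=[
    [0,[0,0,-30],[0,0,0]],
    [0,[0,0,-80],[0,0,0]],
    [0,[0,5,-130],[0,0,0]],
    [0,[30,5,-137],[0,0,0]],
    [0,[70,5,-137],[0,0,0]],
    [0,[98,5,-137],[0,0,0]],
    [0,[98,5,-137],[0,0,0]],
  ],
)

```text
clock: 4.32
tcp_pos: [0.5819, -0.163, 0.209]
orientation: [-3.126, 0.298, 0.005]
contact_force: [-0.5, -0.9, 0.2]
grip_width: -0.0
```

```bash
python3 - <<'E'
from h import *
goto((46,-50,170),(46,30,170))
I,D=save("side","s3");P=pts("side",D)
fp=F.inv().apply((P-O).reshape(-1,3)).reshape(P.shape)*1e3
hsv=cv2.cvtColor(I,cv2.COLOR_RGB2HSV)
for s in(-1,1):
    m=(abs(fp[...,0]+52)<14)&(abs(fp[...,1]-s*69)<12)&(fp[...,2]>55)&(fp[...,2]<130);print("paddle",s,m.sum(),np.median(fp[m],0))
m=(hsv[...,2]<60)&(fp[...,2]>145)&(fp[...,2]<196)&(abs(fp[...,0]-46)<20)&(abs(fp[...,1])<30);print("post",m.sum(),np.median(fp[m],0))
cv2.imwrite("pics/c5.png",cv2.resize(I[150:390,180:420],None,fx=2.4,fy=2.4,interpolation=cv2.INTER_CUBIC)[...,::-1])
E
```

```text
t 4.325 feeder tcp [ 46.9 -75.  209. ] f [-0.5 -0.9  0.2] grip -2.4293760180877538e-05
(46, -50, 170) [ 0.586 -0.138  0.17 ] [ -0.7 -24.9  39. ] [-0.001  0.004 -0.   ]
(46, 30, 170) [ 0.601 -0.06   0.17 ] [  -0.7 -104.9   39.1] [-0.001  0.004 -0.   ]
paddle -1 194 [-51.81605098 -68.59954558  73.70125279]
paddle 1 163 [-52.32598074  68.60367016 116.03956513]
post 0 [nan nan nan]
  return _methods._mean(a, axis=axis, dtype=dtype,
  ret = um.true_divide(
```

View pics/c5.png

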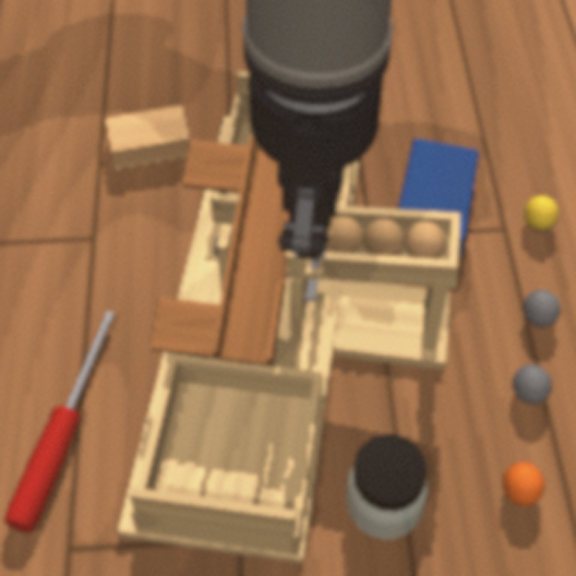

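The gate is fully right: right paddle z 73.7, left 116. The balls are still behind the stop and the tip is to the right of the hidden post. Now lowering beside the post and pushing left.

Call:
play_rows(
  deltas=[
    [0,[-1,0,20],[0,0,0]],
    [0,[-1,-5,39],[0,0,0]],
    [0,[-1,-25,39],[0,0,0]],
    [0,[-1,-45,39],[0,0,0]],
    [0,[-1,-62,39],[0,0,0]],
    [0,[-1,-79,39],[0,0,0]],
    [0,[-1,-95,39],[0,0,0]],
    [0,[-1,-98,39],[0,0,0]],
  ],
)

```text
clock: 5.38
tcp_pos: [0.5985, -0.0646, 0.1703]
orientation: [-3.126, 0.295, 0.006]
contact_force: [0.5, -0.5, -0.0]
grip_width: 0.0001
```

```bash
python3 - <<'E'
from h import *
goto((46,30,170))
I,D=save("top","t4")
cv2.imwrite("pics/c6.png",cv2.resize(I[110:310,240:490],None,fx=3,fy=3,interpolation=cv2.INTER_CUBIC)[...,::-1])
E
```

```text
t 5.375 feeder tcp [ 44.6  24.8 170.3] f [ 0.5 -0.5 -0. ] grip 0.00013478533978560867
(46, 30, 170) [ 0.601 -0.06   0.17 ] [ 1.4 -5.2  0.3] [-0.002  0.004  0.002]
```

View pics/c6.png

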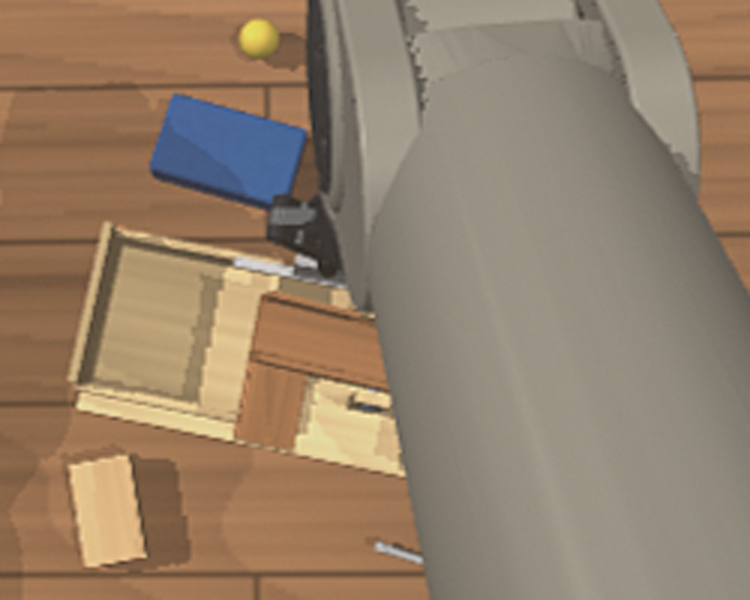

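The arm hides the post in the top view. I'll push the last few millimetres with a force check, then look from the side.

Call:
play_rows(
  deltas=[
    [0,[1,-3,0],[0,0,0]],
    [0,[1,-5,0],[0,0,0]],
    [0,[1,-5,0],[0,0,0]],
  ],
)

```text
clock: 5.8
tcp_pos: [0.5996, -0.0613, 0.1698]
orientation: [-3.127, 0.298, 0.009]
contact_force: [-3.0, -3.4, 1.1]
grip_width: -0.0002
```

```bash
python3 - <<'E'
from h import *
goto((46,30,170))
I,D=save("side","s5")
cv2.imwrite("pics/c7.png",cv2.resize(I[150:390,180:420],None,fx=2.4,fy=2.4,interpolation=cv2.INTER_CUBIC)[...,::-1])
E
```

```text
t 5.8 feeder tcp [ 45.   28.2 169.8] f [-3.  -3.4  1.1] grip -0.00019679502442028593
(46, 30, 170) [ 0.601 -0.06   0.17 ] [ 1.  -1.8 -0.2] [-0.     0.006  0.   ]
```

View pics/c7.png

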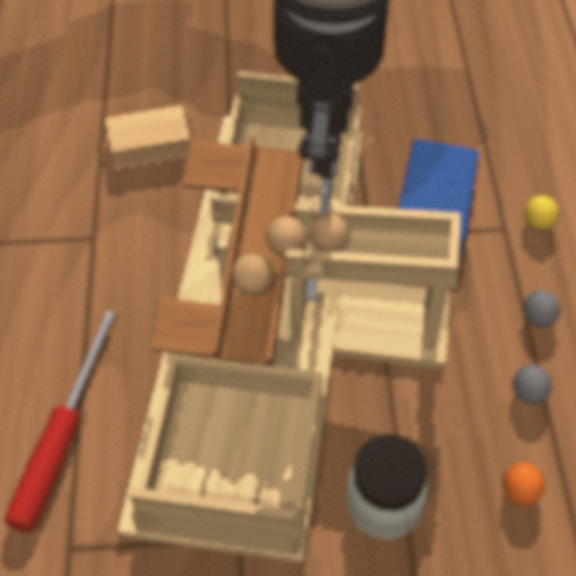

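The balls are rolling over the gate towards the right: (253,272), (286,232) and (329,232) in the crop. Backing off the post a little, rising, and waiting.

Call:
play_rows(
  deltas=[
    [0,[0,0,0],[0,0,0]],
    [0,[0,2,0],[0,0,0]],
    [0,[0,3,-30],[0,0,0]],
    [0,[0,3,-70],[0,0,0]],
    [0,[0,3,-100],[0,0,0]],
    [0,[0,3,-100],[0,0,0]],
    [0,[0,3,-100],[0,0,0]],
    [0,[0,3,-100],[0,0,0]],
  ],
)

```text
clock: 6.85
tcp_pos: [0.5989, -0.0641, 0.2684]
orientation: [-3.126, 0.297, 0.012]
contact_force: [0.4, 0.1, 0.5]
grip_width: 0.0001
```

Call:
play_rows(
  deltas=[
    [0,[0,0,0],[0,0,0]],
    [0,[0,0,0],[0,0,0]],
    [0,[0,0,0],[0,0,0]],
    [0,[0,0,0],[0,0,0]],
    [0,[0,0,0],[0,0,0]],
    [0,[0,0,0],[0,0,0]],
    [0,[0,0,0],[0,0,0]],
    [0,[0,0,0],[0,0,0]],
  ],
)

```text
clock: 7.85
tcp_pos: [0.5989, -0.0641, 0.2684]
orientation: [-3.126, 0.297, 0.012]
contact_force: [1.2, -0.2, -0.3]
grip_width: -0.0001
```

```bash
python3 - <<'E'
from h import *
goto((46,30,170))
I,D=save("side","s6");P=pts("side",D)
fp=F.inv().apply((P-O).reshape(-1,3)).reshape(P.shape)*1e3
for s in(-1,1):
    m=(abs(fp[...,0]+52)<14)&(abs(fp[...,1]-s*69)<12)&(fp[...,2]>55)&(fp[...,2]<130);print("paddle",s,np.median(fp[m],0))
m=(I.max(-1)<60)&(fp[...,2]>145)&(fp[...,2]<196)&(abs(fp[...,0]-46)<20)&(abs(fp[...,1]-40)<30);print("post",m.sum(),np.median(fp[m],0))
cv2.imwrite("pics/c8.png",cv2.resize(I[150:390,180:420],None,fx=2.4,fy=2.4,interpolation=cv2.INTER_CUBIC)[...,::-1])
E
```

```text
t 7.85 feeder tcp [ 44.9  25.3 268.4] f [ 1.2 -0.2 -0.3] grip -5.0841521339778426e-05
(46, 30, 170) [ 0.601 -0.06   0.17 ] [ 1.9 -4.6 98.4] [-0.     0.008  0.001]
paddle -1 [-51.84213653 -69.40838504  73.27919115]
paddle 1 [-52.10673737  69.11340974 115.97023818]
post 105 [ 46.20397856  42.36843878 175.20950386]
```

View pics/c8.png

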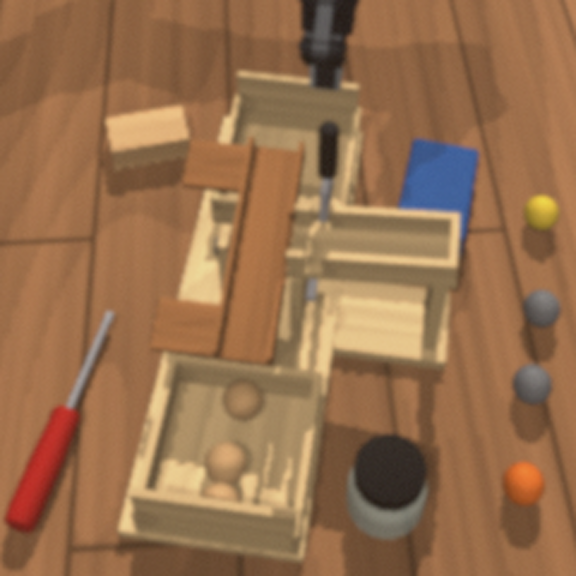

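All three balls are in the right tray, at crop (243,398), (226,462) and (221,495). The left tray and channel are empty and the bystanders haven't moved.

```bash
python3 -c "
from h import *
print(r.hand_in(), r.get_obs()['clock'])"
```

```text
the job is handed in; nothing more can be done
the job is handed in; nothing more can be done
```

The job is done and handed in: all three balls rolled over the gate into the right tray, and none went left. The arm clock read about 8 s at my last check before handing in.

- **Gate:** I pressed the right paddle down with the shut fingertips until it hit its hard stop (28 N). Before touching the stop I measured the right paddle at z 73.7 mm and the left at 116 mm, so the gate was fully right.
- **Stop:** I then pushed the post left at z 170 mm, above the balls, until it met its hard stop. The camera saw its near face at feeder y 42 mm, which means about 50 mm of travel.
- **Last picture:** It shows three balls in the right tray, with the visible part of the left tray and the channel empty. The gate is still fully right (73.3 mm and 116 mm), and the offcut, screwdriver, sanding block and jar look unmoved.
- **Arm:** It had retreated clear, with only noise on the force reading.

No final check failed. One top view during the push was blocked by the arm, so I confirmed that step from the side camera instead.

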